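# Open the filter bay of the dust extractor

### The job

Open the dust extractor's filter bay so that the filter can be changed: with a fingertip press the snap tab fully in, then gently push the released filter cover off its seat, along its rails, until the bay is wholly uncovered and the cover lies flat on the deck beyond. Only press and push: do not lift the cover or tip it up, and leave the things standing around undisturbed. Finish with the hand clear.

Things in the scene. Friction and masses are not known exactly. Their poses are not given: they have to be found in the camera images.
- extractor: fixed white dust extractor, low box 250 (x) x 120 (y) x 66 mm high, origin at the centre of its underside on the table; numbers below are in its frame, mm. The cover slides off along its +x, carried by two runners (y +-32 to +-45, tops z 58) between side rails (y +-45 to +-60, tops z 66). Between the runners is a 64 wide channel; its floor behind the cover (x -125 to -75) is at z 52
- bay_centre (a point): centre of the filter bay's mouth, at extractor x -36, y 0, z 58. The bay is an opening x -75 to 3, y -32 to 32, 24 deep below the runner tops, with a pleated paper filter in it; shut by the cover at the start
- deck_centre (a point): middle of the parking deck, at extractor x 60, y 0, z 58 (runner height). Channel floor here z 52, x 3 to 117; a lip at x 117 to 125, top z 66, closes its end. A cover with its origin at this point is well parked; its origin may lie at x 48 (bay just wholly open) to 72 (against the lip)
- cover: loose grey plastic filter cover, 0.10 to 0.23 kg: plate 90 (x) x 86 (y) x 5 mm on the runners, axes parallel to the extractor's, 2 mm play to each rail. Origin at the centre of its underside, at the start near extractor x -35, y 0, z 58. Along its rear (-x) edge stands a thumb ridge 60 wide, top 24 mm above the underside, rear face upright and flush with the plate edge, front sloping
- cover_push_face (a point): middle of the upright rear face of the cover (24 mm high, 60 wide), 45 mm behind the cover's origin, 14 mm above its underside: push here along the extractor's +x. Behind it the channel leaves 45 mm for a fingertip to come down; two 5 mm high lugs on the runners (not in the channel) stop the cover sliding backwards
- tab_top (a point): centre of the top of the snap tab, a grey block 36 x 36 mm standing out of the deck just beyond the cover's front edge (extractor x 32, y 0; about 22 mm from that edge). Top at z 66 when out (8 mm above the runners: blocks the cover), z 56 when fully in (2 mm below the runners, 4 mm above the channel floor). Moves with the tab
- snap_tab (a joint): how far the tab is pressed in, straight down: 0 out, 0.010 m fully in. It gives at about 4 N, meets a hard stop at 0.010 and stays where it is left; below 0.008 it still blocks the cover
- glue_bottle: white squeeze glue bottle with a pointed nozzle, 60 mm diameter, 140 mm tall, standing about 140 mm from the extractor's centre line on its -y side; bystander, origin under its centre
- jar: amber glass jar with a steel cap, 56 mm diameter, 65 mm tall, standing about 140 mm from the extractor's centre line on its -y side; bystander, origin under its centre
- tape_roll: roll of paper tape lying flat, 72 mm diameter, 20 mm tall, about 130 mm from the extractor's centre line on its +y side; bystander, origin under its centre
- sanding_block: cork sanding block 90 x 45 x 28 mm, about 130 mm from the extractor's centre line on its +y side; bystander, origin under its centre
- brush: brush 200 mm long lying on the table to the left; bystander
- parts_box: open clear plastic compartment box 120 x 180 x 35 mm on the right; bystander, origin under its centre
- scissors: black-handled scissors 170 mm long lying on the right; bystander

How it is judged:
By the outcome, as a careful person would: the job done as asked, in the order asked, and still so for the second after the job is handed in, with the robot touching nothing.
It also fails if it takes over 42 s, if anything falls off the work surface, if the arm or the gripper's body presses on something with over 40 N, if the wrist force passes 120 N, or if a joint passes its speed limit or range.

### The arm

A 6-joint arm with a two-finger parallel gripper is mounted at the origin on the work surface. World frame = base frame: x ahead of the robot, y to its left, z up, the work surface at z = 0. Lengths are in mm, angles in rad, forces in N, time in s.
With the tool pointing down it reaches from about 400 to 925 mm from the base axis. Payload 12.5 kg.
Tool frame: the origin (TCP) lies at the very end of the fingers, on their centre line; the grasp point (between the pads) lies 19 mm behind it (arm.grasp_offset is the distance from the TCP to the grasp point, in mm); z points along the fingers, y is the direction in which the jaws open and shut (so a half turn about z gives the same grasp; the last joint's range is limited). The gripper opens to 95 mm and grips with 3 to 60 N. Pads are 20 mm wide; open, the fingers measure 119 mm over their backs; the gripper's body (75 mm by 180 mm) begins 59 mm behind the grasp point.
Start: joints at [-1.381, 0.491, 1.559, -0, 1.092, -0.106], TCP at [182.214, -597.867, 214.661] pointing down, gripper open.
Joint ranges: [-3.1, 3.1], [-0.84, 2.19], [0.05, 2.79], [-1.13, 4.28], [0.06, 2.93], [-2.69, 2.69]. Speed limits (rad/s): [2.22, 2.22, 2.79, 3.14, 3.14, 3.14].

### API

Orientations are given as a rotation vector (axis times angle).
In Python, from bench import arm, sensors, vision, sign_off gives the robot as it stands. The module is installed in compiled form; this text tells all that it offers. Calls block until the motion is done:
- arm.reach(position, orientation): joint-space move of the TCP to a pose.
- arm.move_l(position, rot=None, feed=150): straight line of the TCP; rot=None keeps the orientation; feed is the mean speed in mm/s.
- arm.set_joints(angles): joint-space move.
- arm.grip(opening, strength=None): opening from 0.0 (shut) to 1.0 (fully open); strength is the grip in N (None keeps the last); returns when the fingers have stopped.
- arm.pause(seconds).
- arm.inverse_kinematics(position, orientation): joint angles nearest the present ones, or None.
- sensors.read_state(): the state.
- vision.grab_frame(name): name is "scene" or "top" or "wrist"; returns a dict with "image" (400x640x3 uint8, blue, green, red), "depth" (400x640 float32, mm along the optical axis (not along the pixel's ray), 0 where there is no reading), "fx", "fy", "cx", "cy" (pixels), "R" (3x3) and "t" (3): a world point X has camera coordinates R X + t; the wrist camera has in their place "tool_from_camera" (4x4, takes a point from camera to tool coordinates, whose origin is the TCP and whose axes are the flange's). Camera axes: x right, y down, z forward; pixel columns grow to the right and rows downward; lengths in mm; the calibration is good to about 2 mm. A picture is of the moment at which its call begins: read the wrist's pose just before it.
A pose or a line that the arm cannot do raises arm.IKError and nothing moves.
- sign_off(): hands the job in, once; it reports no verdict.
The state is a dict: "clock": time; "joint_pos": joint angles; "qd": joint speeds; "effort": joint torques, N m; "tool_pos": TCP position; "tcp_rot": TCP orientation; "contact_force": force on the tool from outside, world axes, zero at the start; "wrist_torque": the same for the moment, N m; "opening": opening from 0.0 (shut) to 1.0 (fully open).
Only numpy, scipy, OpenCV 4.12 (cv2) and the standard library are available. Lean on these libraries where they do the work, as an engineer would, in place of code of your own. Each camera call takes 0.05 s, during which the arm holds its last target. There are 200 camera calls.

## Working session

There is one attempt and no reset: what is moved stays moved. The work goes in short steps, each a Python script; the robot and the scene stay as the last script left them, time stands still between calls to the robot, and variables do not carry over. Pictures are saved under pics/ and viewed, about 8 in all and at most 12, crops included, and the job is handed in when it is done.

```bash
mkdir -p pics; python3 - <<'E'
from bench import arm,sensors,vision
import cv2,numpy as np
s=sensors.read_state();print(s)
for n in ("top","scene"):
    f=vision.grab_frame(n);np.savez(f"{n}.npz",**f);cv2.imwrite(f"pics/{n}1.png",f["image"])
    print(n,f["fx"],f["fy"],f["cx"],f["cy"],f["R"],f["t"],-f["R"].T@f["t"],(f["depth"]>0).mean())
E
```

```text
{'clock': 0.0, 'joint_pos': array([-1.38057710e+00,  4.91539102e-01,  1.55944368e+00,  1.87826528e-06,
        1.09168744e+00, -1.05610682e-01]), 'qd': array([-1.85330636e-03, -6.70582968e-05,  4.67806811e-04,  3.54640694e-04,
       -4.03658708e-04, -3.29027289e-04]), 'effort': array([-8.02637787e-04, -6.12638783e+01, -2.58179981e+01,  6.92001614e-02,
        4.82411915e-02, -1.04864273e-04]), 'tool_pos': array([ 182.17914717, -597.61041612,  214.07644294]), 'tcp_rot': array([-3.10622336e+00, -4.62835889e-01,  6.89458037e-05]), 'contact_force': array([ 0.21019853,  0.02252342, -0.66262463]), 'wrist_torque': array([0.00040901, 0.00364268, 0.01916719]), 'opening': 0.99960631007728}
top 441.6450047112487 441.6450047112487 329.1519105226707 193.16346058209564 [[-0.01388535 -0.99988067 -0.00677048]
 [-0.99574241  0.01444434 -0.09104071]
 [ 0.09112764  0.00547752 -0.99582416]] [  11.42691215  565.19175628 1222.0713739 ] [ 451.57959312   -3.432194   1268.50101683] 0.995890625
scene 505.8004976852735 505.8004976852735 316.31803976209727 196.7844900418527 [[ 0.73444145  0.6783662   0.02037295]
 [ 0.47410069 -0.49134865 -0.73061963]
 [-0.48561744  0.54625617 -0.6824807 ]] [-424.15309813 -210.87137025 2014.20272786] [1389.62184724 -916.15089909 1229.22897221] 0.99458203125
```

View pics/top1.png

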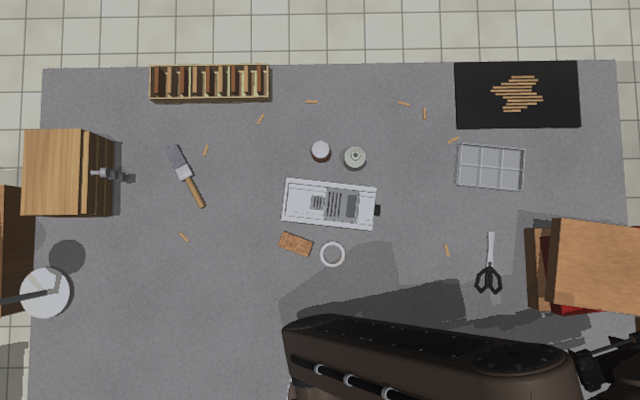

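View pics/scene1.png

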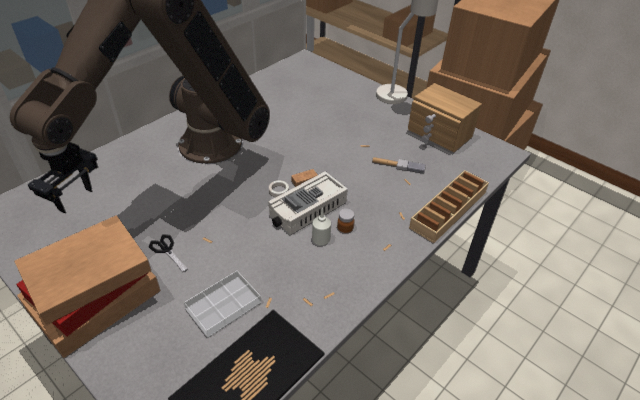

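```bash
cat > h.py <<'E'
import numpy as np,cv2
def cloud(f):
    v,u=np.mgrid[:400,:640];d=f["depth"]
    c=np.stack([(u-f["cx"])/f["fx"]*d,(v-f["cy"])/f["fy"]*d,d],-1)
    return (c-f["t"])@f["R"]
def ray(f,u,v,z):
    o=-f["R"].T@f["t"];d=f["R"].T@np.array([(u-f["cx"])/f["fx"],(v-f["cy"])/f["fy"],1.]);return o+d*(z-o[2])/d[2]
def proj(f,X):
    c=f["R"]@X+f["t"];return c[0]/c[2]*f["fx"]+f["cx"],c[1]/c[2]*f["fy"]+f["cy"]
E
python3 - <<'E'
from h import *
for n,(u0,v0,w,h) in dict(top=(265,130,130,140),scene=(240,150,130,110)).items():
    f=dict(np.load(n+".npz"));P=cloud(f)
    cv2.imwrite(f"pics/{n}_c.png",cv2.resize(f["image"][v0:v0+h,u0:u0+w],None,fx=5 if n=='scene' else 4,fy=5 if n=='scene' else 4,interpolation=cv2.INTER_CUBIC))
    m=np.zeros((400,640),np.uint8);m[v0:v0+h,u0:u0+w]=((P[...,2]>45)&(P[...,2]<95))[v0:v0+h,u0:u0+w]
    if n=='top': m[:175]=0
    k,l,st,ce=cv2.connectedComponentsWithStats(m);i=1+st[1:,4].argmax();q=P[l==i]
    print(n,st[i],cv2.minAreaRect(q[:,:2].astype(np.float32)),np.percentile(q[:,2],[5,25,50,75,95]))
    hi=q[q[:,2]>73];print("ridge pts",len(hi),hi.mean(0) if len(hi) else 0, hi[:,2].max() if len(hi) else 0)
    # table height
    print("table",np.median(P[...,2][np.abs(P[...,2])<15]))
E
```

```text
top [ 281  177   96   54 3998] ((532.5557861328125, 4.1583709716796875), (250.33277893066406, 120.77366638183594), 82.75788879394531) [51.17807555 55.89053191 63.32782724 66.9176657  72.18753926]
ridge pts 177 [522.95766109 -61.1071086   79.8209898 ] 87.80677993275854
table 1.5347419054995886
scene [ 269  171   79   55 2129] ((533.9735717773438, 4.809356689453125), (256.9553527832031, 132.39700317382812), 82.99170684814453) [49.53791022 56.04009905 62.79790027 67.16061025 72.91817029]
ridge pts 105 [528.97562371 -56.7099385   79.09413364] 89.54081342607621
table 2.1211357597100333
```

View pics/top_c.png

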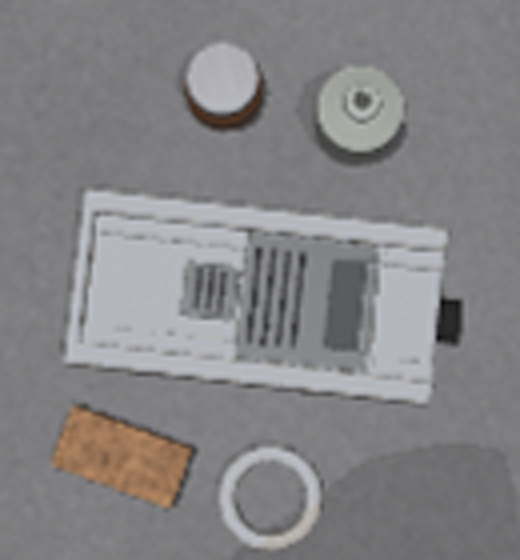

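View pics/scene_c.png

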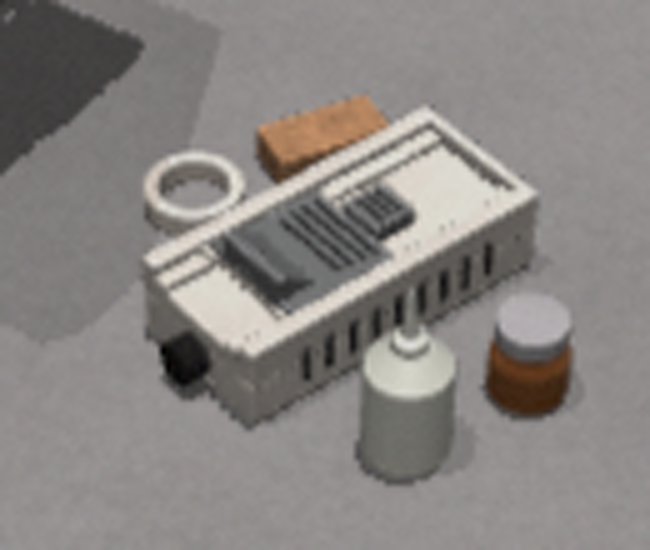

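```bash
cat >> h.py <<'E'
C=np.array([532.9,4.4]);YAW=np.deg2rad(82.85)
th=YAW-np.pi/2
ROT=np.pi*np.array([np.cos(th/2),np.sin(th/2),0])
def W(x,y,z):
    c,s=np.cos(YAW),np.sin(YAW);return np.array([C[0]+c*x-s*y,C[1]+s*x+c*y,z])
def E(p):
    c,s=np.cos(YAW),np.sin(YAW);d=np.asarray(p)[:2]-C;return np.round([c*d[0]+s*d[1],-s*d[0]+c*d[1],p[2]],1)
E
python3 - <<'E'
from h import *
from bench import arm,sensors,vision
S=sensors.read_state
p=S()["tool_pos"];arm.move_l([p[0],p[1],300],feed=200)
arm.reach(W(32,0,250),ROT);arm.grip(0.0,20)
s=S();print(s["clock"],E(s["tool_pos"]),s["joint_pos"],s["tcp_rot"],s["opening"],s["contact_force"])
f=vision.grab_frame("wrist");cv2.imwrite("pics/w1.png",f["image"])
T=f["tool_from_camera"];R=cv2.Rodrigues(s["tcp_rot"])[0]
v,u=np.mgrid[:400,:640];d=f["depth"]
c=np.stack([(u-f["cx"])/f["fx"]*d,(v-f["cy"])/f["fy"]*d,d],-1)
P=(c@T[:3,:3].T+T[:3,3])@R.T+s["tool_pos"]
np.savez("w1.npz",P=P,img=f["image"])
E
```

```text
4.7667 [ 32.   0. 250.] [-5.55557219e-02  3.30796170e-01  1.72525985e+00 -2.53657295e-05
  1.08558591e+00  1.64002193e+00] [ 3.13545859e+00 -1.95858943e-01 -7.71589199e-05] 0.003936244445619911 [ 0.26485333 -0.01253283  0.2198417 ]
```

View pics/w1.png

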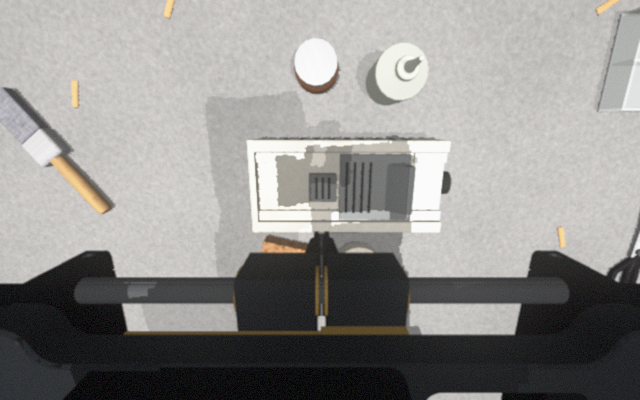

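The wrist view shows the extractor square to the tool: the tab is at about (322,187), the cover spans columns 338–413, and the ridge is at column 400. I'll check my frame against the wrist depth, then press.

```bash
python3 - <<'E'
from h import *
from bench import arm,sensors,vision
d=np.load("w1.npz");P=d["P"];z=P[...,2]
m=((z>45)&(z<95)).astype(np.uint8);m[:135]=0;m[236:]=0;m[:,:230]=0;m[:,445:]=0
k,l,st,ce=cv2.connectedComponentsWithStats(m);i=1+st[1:,4].argmax();q=P[l==i]
r=cv2.minAreaRect(q[:,:2].astype(np.float32));print(r,E([*r[0],0]),np.percentile(z[210:226,300:400],50))
print("tab",E(P[187,322]),"rear edge row",[E(P[187,u]) for u in range(404,420,3)])
for dx,uu in (("tab edges",range(306,342,4)),): print(dx,[tuple(E(P[187,u])) for u in uu])
arm.move_l(W(32,0,85),feed=120)
S=sensors.read_state
arm.move_l(W(32,0,69),feed=60);f0=S()["contact_force"][2]
for zz in (66,63,60,58,57,56,55.5,55,54.5,54):
    arm.move_l(W(32,0,zz),feed=25);s=S();F=s["contact_force"][2]-f0
    print(zz,round(s["tool_pos"][2],2),round(F,1),round(s["clock"],2))
    if F>20: break
E
```

```text
((535.1541137695312, 1.3799591064453125), (250.3538818359375, 119.21047973632812), 82.7754898071289) [-2.7 -2.6  0. ] 62.46893759547406
tab [30.1 -3.2 65.1] rear edge row [array([-70.6,  -5.8,  77.9]), array([-73.5,  -6.4,  80.6]), array([-76.8,  -6.6,  81.7]), array([-80.3,  -6.7,  82.2]), array([-94.8,  -0.2,  50.3]), array([-98.3,  -0.5,  51.7])]
tab edges [(np.float64(51.2), np.float64(-0.7), np.float64(52.6)), (np.float64(45.4), np.float64(-3.2), np.float64(65.0)), (np.float64(40.4), np.float64(-3.1), np.float64(64.2)), (np.float64(35.2), np.float64(-3.1), np.float64(64.3)), (np.float64(30.1), np.float64(-3.2), np.float64(65.1)), (np.float64(25.0), np.float64(-3.2), np.float64(64.9)), (np.float64(19.9), np.float64(-3.2), np.float64(65.0)), (np.float64(14.8), np.float64(-3.2), np.float64(64.8)), (np.float64(8.9), np.float64(-0.3), np.float64(50.8))]
66 65.97 0.9 7.03
63 62.92 0.2 7.29
60 59.82 -0.0 7.56
58 57.83 -0.3 7.81
57 56.92 -0.3 8.06
56 56.27 6.2 8.31
55.5 56.21 11.5 8.56
55 56.14 17.7 8.81
54.5 56.07 24.1 9.06
```

```bash
sed -i 's/^C=.*/C=np.array([533.9,3.2]);YAW=np.deg2rad(82.8)/' h.py; python3 - <<'E'
from h import *
from bench import arm,sensors,vision
S=sensors.read_state
p=S()["tool_pos"];arm.move_l([p[0],p[1],110],feed=80)
arm.move_l(W(-40,0,125),ROT,feed=150)
arm.move_l(W(-103,0,125),ROT,feed=150)
s=S();f=vision.grab_frame("top");np.savez("top2.npz",**f);g=vision.grab_frame("scene");np.savez("scene2.npz",**g)
print(s["clock"],s["contact_force"])
c=lambda i,u,v,w,h,k:cv2.resize(i[v:v+h,u:u+w],None,fx=k,fy=k,interpolation=cv2.INTER_CUBIC)
a=c(f["image"],275,165,110,80,3.5);b=c(g["image"],260,160,110,80,3.5)
cv2.imwrite("pics/c2.png",np.hstack([a,b]))
P=cloud(f)
u,v=proj(f,W(32,0,60));u2,v2=proj(g,W(32,0,60));print(u,v,P[int(v)-1:int(v)+2,int(u)-1:int(u)+2,2],cloud(g)[int(v2)-1:int(v2)+2,int(u2)-1:int(u2)+2,2])
E
```

```text
11.1167 [-0.13012526  0.23867249 -0.32121012]
317.7084863909958 202.1359813822906 [[57.90526101 53.5453367  55.09231814]
 [57.53593798 60.31854095 56.50769295]
 [59.46096642 55.72172386 55.23725217]] [[55.60044808 53.18885737 58.74338074]
 [57.00814132 60.80047101 56.2921974 ]
 [62.76269659 59.68628317 58.97577287]]
```

View pics/c2.png

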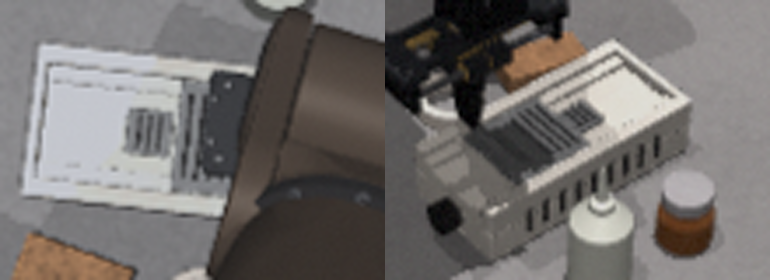

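```bash
python3 - <<'E'
from h import *
from bench import arm,sensors,vision
S=sensors.read_state
arm.move_l(W(-103,0,80),feed=100);arm.move_l(W(-103,0,63),feed=50)
s=S();f0=s["contact_force"];print(s["clock"],E(s["tool_pos"]),f0)
ex=np.array([np.cos(YAW),np.sin(YAW),0])
for x in [-96,-92,-88,-84,-79,-72,-64,-54,-44,-34,-24,-14,-6,0]:
    arm.move_l(W(x,0,63),feed=35);s=S();F=s["contact_force"]-f0
    print(x,E(s["tool_pos"]),"push %.1f"%(F@ex),"z %.1f"%F[2],round(s["clock"],2))
    if -F@ex>12 or abs(F[2])>10: print("STOP");break
E
```

```text
12.3083 [-1.03e+02  1.00e-01  6.27e+01] [0.15029397 0.79257354 0.37972936]
-96 [-95.7  -0.1  63.2] push -1.0 z 0.2 12.66
-92 [-91.8   0.   63. ] push -1.0 z -0.4 12.93
-88 [-87.8   0.   63. ] push -0.8 z 0.1 13.19
-84 [-83.8   0.   63. ] push -0.7 z 0.0 13.46
-79 [-78.7   0.   63. ] push -1.4 z -0.6 13.75
-72 [-71.7   0.   63. ] push -1.3 z -0.1 14.1
-64 [-63.8   0.   63. ] push -0.2 z 0.2 14.47
-54 [-53.8   0.   63. ] push -0.4 z 0.2 14.91
-44 [-43.7   0.   63. ] push -0.0 z 0.3 15.34
-34 [-33.8   0.   63. ] push 0.0 z -0.9 15.78
-24 [-23.8   0.   63. ] push -1.6 z -1.3 16.21
-14 [-13.7   0.   63. ] push -0.5 z -0.5 16.64
-6 [-5.8 -0.  63. ] push -0.4 z -0.1 17.02
0 [ 0.2 -0.  63. ] push -1.1 z -0.2 17.34
```

```bash
python3 - <<'E'
from h import *
from bench import arm,sensors,vision
S=sensors.read_state
arm.move_l(W(-12,0,63),feed=50);arm.move_l(W(-12,0,250),feed=150)
s=S();f=vision.grab_frame("wrist")
T=f["tool_from_camera"];R=cv2.Rodrigues(s["tcp_rot"])[0]
v,u=np.mgrid[:400,:640];d=f["depth"]
c=np.stack([(u-f["cx"])/f["fx"]*d,(v-f["cy"])/f["fy"]*d,d],-1)
P=(c@T[:3,:3].T+T[:3,3])@R.T+s["tool_pos"]
z=P[...,2];print(s["clock"])
for r in (176,187,198):
  k=np.where((z[r,230:460]>76)&(z[r,230:460]<92))[0]+230
  print(r,"ridge",k.min(),k.max(),E(P[r,k.min()]),E(P[r,k.max()]))
  for x in np.arange(-120,125,15):
    pass
m=((z>45)&(z<95)).astype(np.uint8);m[:125]=0;m[236:]=0;m[:,:200]=0;m[:,470:]=0
k,l,st,ce=cv2.connectedComponentsWithStats(m);i=1+st[1:,4].argmax();r=cv2.minAreaRect(P[l==i][:,:2].astype(np.float32));print(r,st[i],E([*r[0],0]))
cv2.imwrite("pics/w3.png",cv2.resize(f["image"][0:260,160:500],None,fx=2,fy=2))
E
```

```text
19.1333
176 ridge 293 304 [ 21.6 -18.8  76.3] [  7.8 -19.7  81.6]
187 ridge 294 304 [20.6 -5.4 77.6] [ 8.1 -6.1 80.8]
198 ridge 293 304 [22.3  8.6 77. ] [ 8.3  7.7 80.9]
((535.0895385742188, 1.4489593505859375), (250.36788940429688, 120.44893646240234), 82.79364013671875) [  210   139   205    94 15311] [-1.6 -1.4  0. ]
```

View pics/w3.png

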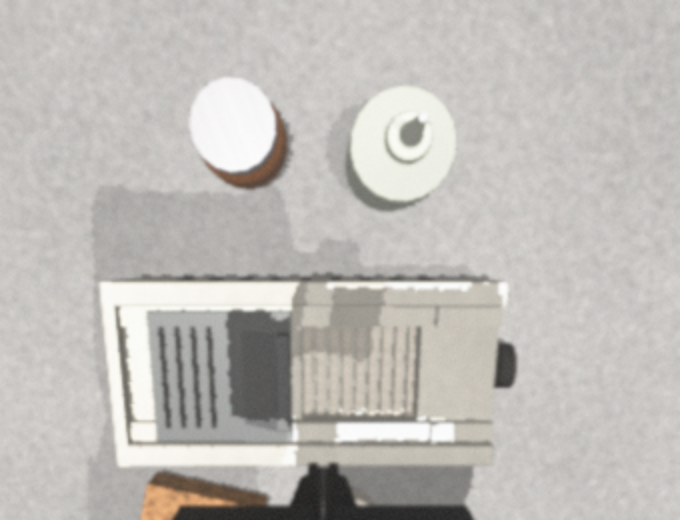

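The cover is flat and the bay open (filter visible at columns 300–420, ridge's rear edge at column 290). By my measurement the origin is at about x 53. I'll push 7 mm more to centre it on the deck.

```bash
python3 - <<'E'
from h import *
from bench import arm,sensors,vision
S=sensors.read_state
arm.move_l(W(-14,0,85),feed=180);arm.move_l(W(-14,0,63),feed=60);f0=S()["contact_force"]
for x in (-3,2,7):
    arm.move_l(W(x,0,63),feed=35);s=S();print(E(s["tool_pos"]),s["contact_force"]-f0)
arm.move_l(W(-12,0,63),feed=50);arm.move_l(W(-12,0,250),feed=150)
s=S();f=vision.grab_frame("wrist")
T=f["tool_from_camera"];R=cv2.Rodrigues(s["tcp_rot"])[0]
v,u=np.mgrid[:400,:640];d=f["depth"]
c=np.stack([(u-f["cx"])/f["fx"]*d,(v-f["cy"])/f["fy"]*d,d],-1)
P=(c@T[:3,:3].T+T[:3,3])@R.T+s["tool_pos"];z=P[...,2]
for r in (176,187,198):
  k=np.where((z[r,230:460]>76)&(z[r,230:460]<92))[0]+230
  print(r,"ridge rear",E(P[r,k.max()]))
q=P[170:205,238:265].reshape(-1,3);A=np.c_[q[:,:2]-q[:,:2].mean(0),np.ones(len(q))];print("plate plane slopes,z",np.linalg.lstsq(A,q[:,2],rcond=None)[0])
arm.move_l(W(-12,60,330),feed=250)
p=S()["tool_pos"];arm.reach([420,-350,330],ROT)
s=S();print(s["clock"],s["tool_pos"])
f=vision.grab_frame("top");np.savez("top3.npz",**f);cv2.imwrite("pics/c3.png",cv2.resize(f["image"][130:270,265:395],None,fx=4,fy=4,interpolation=cv2.INTER_CUBIC))
E
```

```text
[-2.7  0.  63.1] [ 0.21740796 -0.36504498 -0.65355323]
[ 2.2  0.  63. ] [-0.4540716   0.30122703  0.32440957]
[ 7.2  0.  63. ] [-0.03608711 -0.14697629  0.39227833]
176 ridge rear [ 15.2 -19.4  79.9]
187 ridge rear [14.4 -5.6 78.5]
198 ridge rear [14.5  7.8 80.5]
plate plane slopes,z [ 0.26251436 -0.93994912 64.13620227]
25.675 [ 420.44494228 -349.22990364  329.71127075]
```

View pics/c3.png

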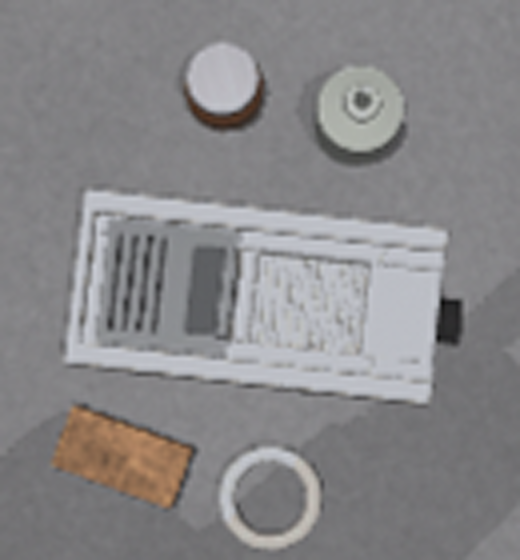

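The bay is open, with the filter at crop (310,305). The cover is on the deck, short of the lip, and the bystanders are in the same pixels as before. The wrist plane fit took in pixels outside the plate, so I'll check flatness from the top depth before handing in.

```bash
python3 - <<'E'
from h import *
from bench import sign_off,sensors
f=dict(np.load("top3.npz"));P=cloud(f);g=dict(np.load("top.npz"))
c,s=np.cos(YAW),np.sin(YAW);d=P[...,:2]-C;x=c*d[...,0]+s*d[...,1];y=-s*d[...,0]+c*d[...,1]
m=(x>45)&(x<97)&(abs(y)<36)&(P[...,2]>40)
A=np.c_[x[m]-70,y[m],np.ones(m.sum())];w=np.linalg.lstsq(A,P[...,2][m],rcond=None)[0];print("slopes x,y, z",w,m.sum())
hs=(P[...,2]>76)&(abs(y)<30)&(abs(x)<120);print("ridge x range",np.percentile(x[hs],[2,50,98]),"zmax",np.percentile(P[...,2][hs],98))
D=cv2.absdiff(f["image"],g["image"]).max(2)
for n,(a,b,e,h) in dict(bottle=(340,143,30,30),jar=(308,138,26,26),block=(276,230,40,28),tape=(318,240,30,28)).items(): 
    k=D[b:b+h,a:a+e];print(n,"diff>60 px",int((k>60).sum()))
flat=abs(w[0])<.06 and abs(w[1])<.06 and abs(w[2]-64)<3
print(flat)
if flat: sign_off();print(sensors.read_state()["clock"])
E
```

```text
slopes x,y, z [-1.78151181e-02 -7.02648931e-03  6.45214798e+01] 494
ridge x range [16.92962519 25.31252682 36.6092263 ] zmax 87.257715472379
bottle diff>60 px 0
jar diff>60 px 0
block diff>60 px 0
tape diff>60 px 0
True
the job is handed in; nothing more can be done
the job is handed in; nothing more can be done
```

The filter bay is fully open and the cover lies flat on the deck, and I handed the job in at about 25.7 s of the 42 s allowed. I pressed the snap tab to its hard stop, then pushed the cover along its rails with the shut fingertips at low height. After a look I pushed it 7 mm further to centre it, then moved the hand well clear.

**Last checks**
- **Tab:** the hard stop came at z 56.1 with about 24 N. I never saw the 4 N yield force on the way down, but depth readings afterwards averaged about z 57, and the cover slid over it freely.
- **Cover position:** the rear face is at about x 15 to 17, so its origin is at about x 60 to 62, within the 48 to 72 allowed.
- **Cover flatness:** the top-camera depth gives slopes of 0.02 or less and a plate top at z 64.5. It should be 63, and that camera reads about 1.5 mm high.
- **Bystanders:** the bottle, jar, block and tape show no pixel changes between the first and last top images. I did not compare the brush, parts box and scissors.

**What disagreed**
- My first flatness fit, from the wrist camera, gave a nonsense tilt. I put that down to its window taking in pixels outside the plate, and the top-camera fit replaced it.
- The camera views differed by about 3 mm on where the extractor's centre is. I used roughly the average, and the 2 to 3 mm uncertainty is well inside the margins.

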